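# Unscrew and lift out a washer's coin-trap filter of unknown thread hand

### The arm

A 7-joint arm with a two-finger parallel gripper is mounted at the origin on the work surface. World frame = base frame: x ahead of the robot, y to its left, z up, the work surface at z = 0. Lengths are in m, angles in rad, forces in N, time in s.
With the tool pointing down it reaches from about 0.4 to 0.875 m from the base axis. Payload 19.3 kg.
Tool frame: the origin (TCP) lies on the centre line of the jaws, within the pads' length; the fingertips stand 14 mm ahead of it and the grasp point (between the pads) lies 5 mm behind it (bot.tip_extent is the distance from the TCP to the fingertips, in m); z points along the fingers, y is the line along which they close (so a half turn about z gives the same grasp; the last joint's range is limited). The gripper opens to 85 mm and grips with 20 to 120 N. Pads are 22 mm wide; open, the fingers measure 114 mm over their backs; the gripper's body (76 mm by 85 mm) begins 54 mm behind the grasp point. The pads swing forward as they close: fully open they stand 13 mm farther back than shut.
Start: joints at [-1.259, 0.521, -0.036, 1.599, 0.021, 1.021, -0.113], TCP at [0.233, 0.58, 0.245] pointing down, gripper open.
Joint ranges: [-2.91, 2.91], [-0.3, 2.13], [-1.5, 1.42], [0.17, 2.43], [-1.26, 4.41], [0.16, 1.93], [-2.52, 2.52]. Speed limits (rad/s): [1.89, 1.89, 2.39, 2.39, 3.01, 3.01, 3.01].

### API

Orientations are given as [roll, pitch, yaw] about the fixed x, y, z axes, in that order (R = Rz(yaw) Ry(pitch) Rx(roll)).
In Python, from workcell import monitor, grab_frame, camera_model, bot gives the robot as it stands.
- The arm moves only by the tool move_arm, never from a script. Its argument "moves" is a list of rows, each a list of 4 numbers: the shift along the world's x, y, z in mm, then the turn about the world's z in rad. A call has 1 to 12 rows; each row is the pose to reach, as a shift and turn from the pose commanded when the call began; what a row does not reach only later rows make up. A row lasts 1/8 s, in which the tool goes at most 62.5 mm and 10.7 degrees, less where a joint would pass 70% of its speed; a pose out of reach is approached as far as the arm can. A call with a gripper value outside its range is refused whole. "gripper" is the opening, from 0 (shut) to 1 (fully open), set as the call begins (left out, the last holds). The fingers move at their own pace and stop on an object; "newtons" is the grip in N (left out, the last holds). Time passes only in rows, so rows that repeat a pose let the fingers close. It gives the time, the measured TCP pose, the force, the opening and the grip force at its end, in the units of the state.
- monitor.observe(): the state, without advancing time (a new reading comes with each control period).
- grab_frame(name): name is "side" or "top"; returns the picture (420x560x3 uint8, blue, green, red); there is no depth.
- camera_model(name): a dict with "vfov" (degrees; the focal length in pixels is half the picture's height over the tangent of half this angle, whatever the lens; pixels are square), "cx", "cy" (the principal point, pixels), "R" (3x3) and "t" (3): a world point X has camera coordinates R X + t. Camera axes: x right, y down, z forward; pixel columns grow to the right and rows downward; lengths in m; the calibration is good to about 2 mm. A picture is of the moment at which its call begins. camera_model takes no time and is no camera call.
- bot.job_done(): hands the job in; it is judged then, once.
The state is a dict: "clock": time; "qpos": joint angles; "qd": joint speeds; "joint_efforts": joint torques, N m; "position": TCP position; "tool_rot": TCP orientation; "force": force on the tool from outside, world axes, zero at the start; "moment": the same for the moment, N m; "grip_width": finger opening in m; "finger_force": force on a finger pad.
Only numpy, scipy, OpenCV 4.12 (cv2) and the standard library are available. Lean on these libraries where they do the work, as an engineer would, in place of code of your own. Each camera call takes 0.05 s, during which the arm holds its last target. There are 200 camera calls.

### The job

Take the filter out of the washer's drain pump: grip the bar on its cap, find out by trying which way it unscrews (makers cut this thread either way), turn it loose while it still sits in the trap, then draw it straight up until the whole basket is well clear of the opening, a couple of centimetres. Finish while still holding the filter, upright and still, over the opening so that it drips back into the trap. Leave the detergent bottle, the screwdriver and the tray where they are.

Things in the scene. Friction and masses are not known exactly. Their poses are not given: they have to be found in the camera images.
- pump: washer drain pump, white plastic, on a 300 x 200 x 15 mm plywood board fixed to the counter; does not move. Origin: counter height, on the axis of the upright coin trap, a tube of 74 mm outer, 66 mm inner diameter; z up; x points to the inlet pot, a second upright cylinder, 76 mm wide, 112 mm tall, axis at x = 88 mm. The motor lies on the -y side, top 97 mm above the counter
- trap_mouth (a point): centre of the trap's opening, at rim height, 112 mm above the counter; axes as for the pump. Thread in the trap: two-start, coarse, either hand equally likely, found only by trying. The wrong way meets a hard stop within 0.2 rad. The right way turns easily, rises 4.4 mm per rad, is held down until about 1.1 rad, lifts freely from 1.2 rad, end stop near 1.5 rad
- filter: grey plastic, 0.1 to 0.17 kg, 112 mm tall: round cap 76 mm wide, 6 mm thick, lying on the trap's rim; a bar on top to grip; below, a plug with two lugs and a basket 42 mm wide. Origin: centre of the basket's foot, 80 mm below the cap's underside; z up the axis; x along the bar, within 0.06 rad of the pump's x when home. No spring: it stays as left; 2 mm of play in the trap
- filter_grip (a point): middle of the bar on the filter's cap, 99 mm above the filter's origin, on its axis; the bar is 54 mm long (along filter x), 14 mm wide (y), 26 mm high; its middle is 13 mm above the cap's top face
- detergent: bystander: white detergent bottle, 76 mm wide, 190 mm tall, standing; origin under its centre
- screwdriver: bystander: screwdriver lying on the counter; origin under its middle
- tray: bystander: shallow grey plastic tray, 130 x 180 x 28 mm, with a few coins found earlier; origin under its centre
Things that resemble listed ones, but are neither listed nor needed, are in the scene too. Of the things like the filter, leave any that is green, orange or red; of the rest the larger one is meant.

How it is judged:
On the way:
1. the filter has been turned loose (more than 1.05 rad from home) while its basket is still down in the trap (angle between the x axis of filter and the x axis of pump, either way round above 1.05 rad and z of filter in the frame of trap_mouth below -0.062 m and horizontal distance between filter and trap_mouth below 0.01 m), for 0.1 s.
At the end, for the whole second after the job is handed in: the fingers hold the filter (more than 2 N), its foot more than 8 mm above the trap's rim and within 33 mm of the trap's axis, upright within 0.2 rad, still (below 20 mm/s), and it does not touch the pump (z of filter in the frame of trap_mouth above 0.008 m and horizontal distance between filter and trap_mouth below 0.033 m and angle between filter's own z axis and vertical below 0.2 rad and linear speed of filter below 0.02 m/s and contact force between filter and the fingers above 2 N and contact force between filter and pump below 0.1 N); the arm keeps its last pose, push and grip.
It fails at once if the detergent bottle is moved more than 30 mm or tipped (distance of detergent from where it was at the start of the episode above 0.03 m or angle between detergent's own z axis and vertical above 0.4 rad).
It fails at once if the screwdriver is moved more than 30 mm (distance of screwdriver from where it was at the start of the episode above 0.03 m).
It fails at once if the tray is moved more than 30 mm (distance of tray from where it was at the start of the episode above 0.03 m).
It also fails if it takes over 38 s, if anything falls off the work surface, if the arm or the gripper's body presses on something with over 40 N, if the wrist force passes 120 N, or if a joint passes its speed limit or range.

## Working session

There is one attempt and no reset: what is moved stays moved. The work goes in short steps, Python scripts to look and compute and a tool call to move; the robot and the scene stay as the last step left them, time stands still between calls to the robot, and variables do not carry over. Pictures are saved under pics/ and viewed, at most 10 in all, crops included, and the job is handed in when it is done.

Besides the shell and the picture viewer there is one more tool, called after "Emit:" in YAML: its name, and indented under it one key for each argument. move_arm: Moves the arm, as the interface text tells. Its arguments: {"type":"object","properties":{"moves":{"type":"array","items":{"type":"array","items":{"type":"number"}}},"gripper":{"type":"number"},"newtons":{"type":"number"}},"required":["moves"]}

```bash
mkdir -p pics; ls
python3 - <<'E'
from workcell import monitor, grab_frame, camera_model, bot
import cv2
for n in("side","top"):
    cv2.imwrite(f"pics/{n}0.png",grab_frame(n)); print(camera_model(n))
s=monitor.observe();print(s["clock"],s["position"],s["tool_rot"],s["grip_width"],s["force"])
E
```

```text
pics
{'vfov': 52.17232920275307, 'cx': 282.66750615438787, 'cy': 209.8013648550345, 'R': array([[ 0.96416395, -0.2650852 , -0.01084983],
       [-0.21450331, -0.75481719, -0.61987043],
       [ 0.15612884,  0.59998404, -0.78462917]]), 't': array([-0.53970007,  0.17329926,  1.13249254])}
{'vfov': 44.95360987869941, 'cx': 288.69567048787445, 'cy': 216.41393500692493, 'R': array([[ 0.02040282, -0.99968069,  0.01490804],
       [-0.99659978, -0.021526  , -0.07953304],
       [ 0.07982856, -0.01323465, -0.99672075]]), 't': array([-0.04868055,  0.57226071,  1.1803309 ])}
0.1 [0.23278014 0.57972827 0.24479403] [-3.14058366e+00  5.55729867e-05  2.75979127e+00] 0.08528895058219581 [-0.30432354 -0.07323602 -0.00611148]
```

View pics/side0.png

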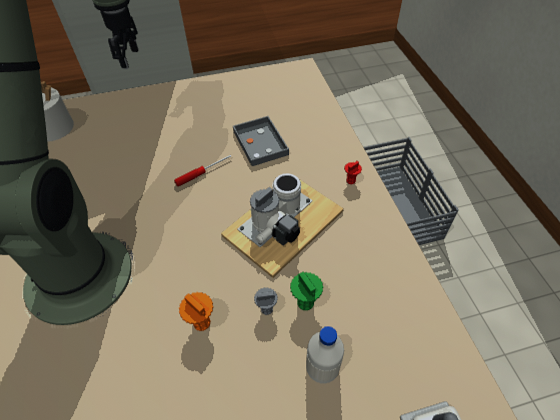

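View pics/top0.png

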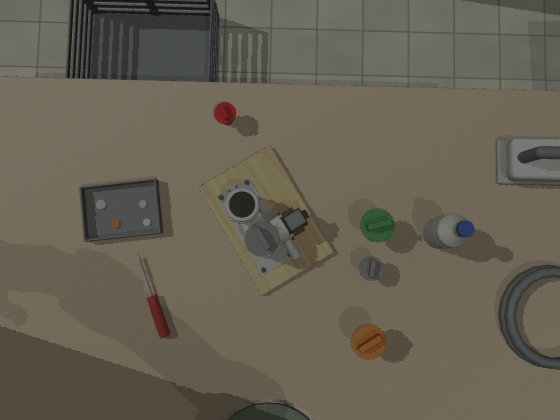

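The top view shows the grey filter in the pump at about (262,240), with the inlet pot at (242,205). Like the filter: small grey one at (371,268), green (377,225), orange (368,342) and red (225,113). The meant one is the larger grey one in the trap. I'll confirm this in a crop.

Run:
```python
import cv2,numpy as np
a=cv2.imread("pics/top0.png")[170:290,210:310];b=cv2.imread("pics/side0.png")[165:285,225:325]
a=cv2.convertScaleAbs(a,alpha=1.5)
m=np.hstack([cv2.resize(i,None,fx=4,fy=4,interpolation=cv2.INTER_CUBIC) for i in(a,b)])
cv2.imwrite("pics/crop.png",m)
```

```text
(no output)
```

View pics/crop.png

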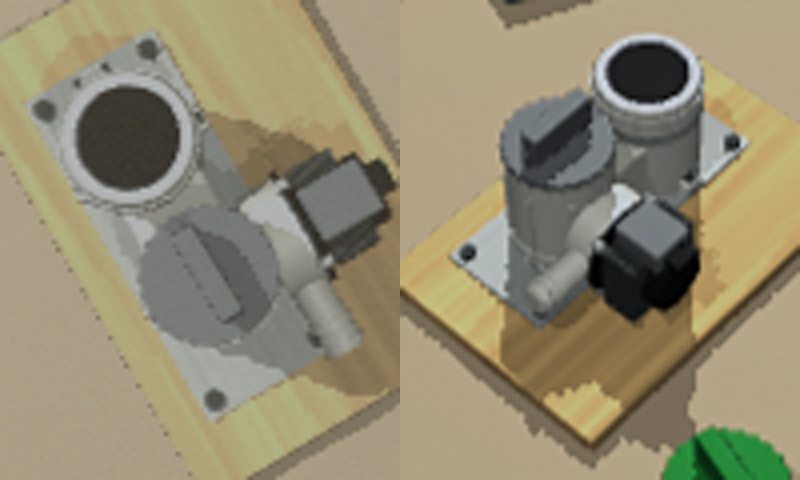

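The crop confirms it: a large grey filter with a bar, seated in the trap next to the open inlet pot.

```bash
cat > h.py <<'E'
from workcell import camera_model
import numpy as np
def ray(n,u,v,z):
    c=camera_model(n);f=210/np.tan(np.radians(c["vfov"]/2));R=c["R"];t=c["t"]
    d=R.T@np.array([(u-c["cx"])/f,(v-c["cy"])/f,1]);o=-R.T@t
    return o+d*(z-o[2])/d[2]
def proj(n,X):
    c=camera_model(n);f=210/np.tan(np.radians(c["vfov"]/2));p=c["R"]@X+c["t"]
    return p[:2]/p[2]*f+[c["cx"],c["cy"]]
E
python3 - <<'E'
from h import *
import cv2
np.set_printoptions(precision=4,suppress=True)
for n,cap,pot in(("top",(262,239.4),(242,204.5)),("side",(264,200.5),(287,183))):
    a=ray(n,*cap,.118);b=ray(n,*pot,.112);d=b-a
    print(n,a,b,np.hypot(*d[:2]),np.arctan2(d[1],d[0]))
p=ray("top",210+187/4,170+228/4,.144);q=ray("top",210+235/4,170+318/4,.144)
print("bar",p,q,(p+q)/2,np.linalg.norm(p-q),np.arctan2(*(p-q)[1::-1]))
p=ray("side",225+122/4+1,165+145/4,.144);q=ray("side",225+190/4,165+100/4,.144)
print("bar side",(p+q)/2,np.linalg.norm(p-q),np.arctan2(*(q-p)[1::-1]))
# overlay predicted outlines
A=(ray("top",262,239.4,.118)+ray("side",264,200.5,.118))/2;B=(ray("top",242,204.5,.112)+ray("side",287,183,.112))/2
th=np.arctan2(*(B-A)[1::-1]);print(A,th)
ims=[]
for n,(y,x) in(("top",(170,210)),("side",(165,225))):
    im=cv2.resize(cv2.convertScaleAbs(cv2.imread(f"pics/{n}0.png")[y:y+120,x:x+100],alpha=1.4),None,fx=4,fy=4,interpolation=cv2.INTER_CUBIC)
    def P(pts,c): cv2.polylines(im,[np.int32([(proj(n,np.array(p))-[x,y])*4+2 for p in pts])],True,c,1)
    P([(A[0]+.038*np.cos(t),A[1]+.038*np.sin(t),.118) for t in np.linspace(0,6.28,40)],(0,0,255))
    ux=np.array([np.cos(th),np.sin(th)]);uy=np.array([-ux[1],ux[0]])
    P([(*(A[:2]+s*.027*ux+r*.007*uy),.144) for s,r in((1,1),(1,-1),(-1,-1),(-1,1))],(0,255,0))
    P([(*(A[:2]+.088*ux+.038*np.array([np.cos(t),np.sin(t)])),.112) for t in np.linspace(0,6.28,40)],(255,0,0))
    ims.append(im)
cv2.imwrite("pics/ov.png",np.hstack(ims))
E
```

```text
top [0.5142 0.0216 0.118 ] [0.5901 0.0676 0.112 ] 0.08874425524721034 0.5449951483616662
side [0.5152 0.0188 0.118 ] [0.5917 0.0669 0.112 ] 0.09042588745045264 0.5609109585943057
bar [0.5394 0.0324 0.144 ] [0.4922 0.0058 0.144 ] [0.5158 0.0191 0.144 ] 0.05420554273184326 0.5134800938430614
bar side [0.5166 0.0133 0.144 ] 0.05520559147560734 0.4824863155060652
[0.5147 0.0202 0.118 ] 0.5530277453423033
```

View pics/ov.png

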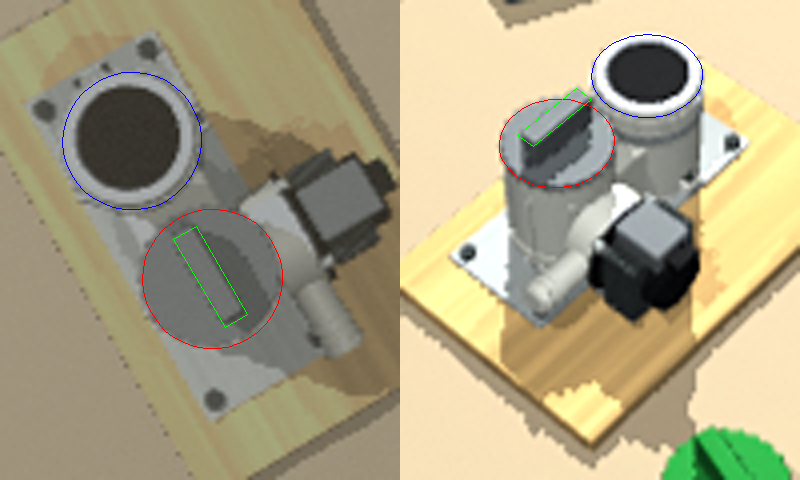

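Both overlays fit: the axis is near (0.515, 0.020) and the bar's yaw is about 0.545. I'll move above it with the tool's x along the bar, turning −2.215 rad to keep joint 7 near mid-range.

Emit:
move_arm:
  moves:
    - [24, -47, 0, -0.185]
    - [47, -93, 0, -0.37]
    - [71, -140, 0, -0.555]
    - [94, -187, 0, -0.74]
    - [118, -233, 0, -0.925]
    - [141, -280, 0, -1.11]
    - [165, -327, 0, -1.295]
    - [188, -373, 0, -1.48]
    - [212, -420, 0, -1.665]
    - [235, -467, 0, -1.85]
    - [259, -513, 0, -2.035]
    - [282, -560, 0, -2.215]
  gripper: 0.6

```text
clock: 1.6
position: [0.5154, 0.0186, 0.2453]
tool_rot: [-3.141, -0.0, 0.539]
force: [0.6, 0.6, 0.4]
grip_width: 0.0511
finger_force: 0.0
```

Run:
```python
from workcell import monitor,bot
s=monitor.observe();print(s["clock"],s["position"],s["tool_rot"],s["qpos"],s["grip_width"],bot.tip_extent,s["force"])
```

```text
1.6 [0.51538283 0.01858624 0.24527033] [-3.14144205e+00 -1.03723507e-04  5.39227219e-01] [-0.61883431  0.40890219  0.62379468  1.90825852 -0.29719023  0.91687439
 -0.88262158] 0.05112080316938035 0.014 [0.61614149 0.56970065 0.43663908]
```

Emit:
move_arm:
  moves:
    - [0, 1, -30, 0]
    - [0, 1, -60, 0]
    - [0, 1, -80, 0]
    - [0, 1, -92, 0]
    - [0, 1, -100, 0]
    - [0, 1, -105, 0]
    - [0, 1, -109, 0]
    - [0, 1, -109, 0]

```text
clock: 2.6
position: [0.5149, 0.021, 0.1363]
tool_rot: [-3.142, -0.0, 0.545]
force: [-0.5, 0.3, 0.6]
grip_width: 0.0515
finger_force: 0.0
```

Run:
```python
from workcell import grab_frame
import cv2,numpy as np
ims=[]
for n,(y,x) in(("top",(180,210)),("side",(130,225))):
    ims.append(cv2.resize(grab_frame(n)[y:y+120,x:x+100],None,fx=4,fy=4,interpolation=cv2.INTER_CUBIC))
cv2.imwrite("pics/pre.png",cv2.convertScaleAbs(np.hstack(ims),alpha=1.6))
```

```text
(no output)
```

View pics/pre.png

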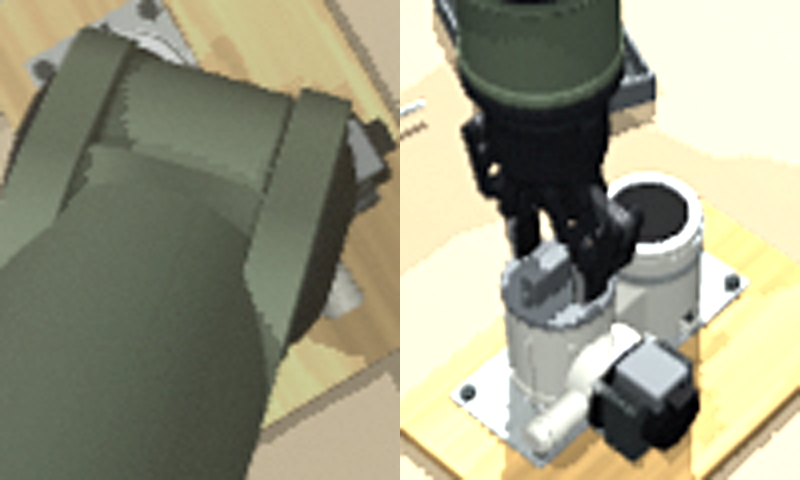

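The side view shows the fingers either side of the bar, one behind it at about (525,240) and one in front at about (595,285). I'll close.

Emit:
move_arm:
  moves:
    - [0, 0, 0, 0]
    - [0, 0, 0, 0]
    - [0, 0, 0, 0]
    - [0, 0, 0, 0]
    - [0, 0, 0, 0]
    - [0, 0, 0, 0]
  gripper: 0
  newtons: 60

```text
clock: 3.45
position: [0.515, 0.021, 0.1366]
tool_rot: [-3.142, -0.0, 0.545]
force: [-1.2, -0.1, 6.4]
grip_width: 0.0127
finger_force: 59.2
```

Emit:
move_arm:
  moves:
    - [0, 0, 0.3, 0.06]
    - [0, 0, 0.5, 0.12]
    - [0, 0, 0.8, 0.18]
    - [0, 0, 1.1, 0.24]
    - [0, 0, 1.1, 0.24]

```text
clock: 4.08
position: [0.5144, 0.0208, 0.1374]
tool_rot: [-3.141, 0.0, 0.782]
force: [-5.1, 0.5, 1.2]
grip_width: 0.0126
finger_force: 90.4
```

Run:
```python
from workcell import monitor
s=monitor.observe();print(s["clock"],s["position"],s["tool_rot"],s["qpos"],s["moment"],s["force"])
```

```text
4.075 [0.51439393 0.02084558 0.13735095] [-3.14052765e+00  1.88355420e-04  7.82367598e-01] [-0.4811103   0.54864515  0.4442585   1.99974536 -0.36943879  0.67212536
 -0.58936313] [ 0.5078976   0.75100577 -1.84055113] [-5.09094026  0.47080366  1.18309133]
```

The moment is −1.84 Nm and the finger force has risen, so that looks like the stop. I'll try the other way.

Emit:
move_arm:
  moves:
    - [0, 0, -0.5, -0.12]
    - [0, 0, -1, -0.24]
    - [0, 0, -0.7, -0.32]
    - [0, 0, -0.3, -0.4]
    - [0, 0, 0, -0.48]
    - [0, 0, 0, -0.48]

```text
clock: 4.82
position: [0.515, 0.0211, 0.1373]
tool_rot: [3.141, 0.0, 0.305]
force: [0.8, 0.1, -1.1]
grip_width: 0.013
finger_force: 58.5
```

Run:
```python
from workcell import monitor
s=monitor.observe();print(s["clock"],s["position"],s["tool_rot"],s["qpos"],s["moment"],s["force"])
```

```text
4.825 [0.5149897  0.02109074 0.13734832] [3.14108452e+00 1.38269332e-05 3.04937949e-01] [-0.57373069  0.58134725  0.57811974  2.00329179 -0.48683622  0.69504327
 -0.95426473] [ 0.00686566 -0.00341889 -0.03072003] [ 0.78507314  0.05872893 -1.06123556]
```

Turning clockwise is free. I'll continue to about 1.35 rad in total, rising with the thread.

Emit:
move_arm:
  moves:
    - [0, 0, 0.5, -0.12]
    - [0, 0, 1.1, -0.24]
    - [0, 0, 1.6, -0.36]
    - [0, 0, 2.1, -0.48]
    - [0, 0, 2.6, -0.6]
    - [0, 0, 3.2, -0.72]
    - [0, 0, 3.7, -0.84]
    - [0, 0, 4.2, -0.96]
    - [0, 0, 4.6, -1.04]
    - [0, 0, 4.9, -1.11]
    - [0, 0, 4.9, -1.11]
    - [0, 0, 4.9, -1.11]

```text
clock: 6.32
position: [0.5148, 0.0212, 0.1422]
tool_rot: [3.142, 0.0, -0.803]
force: [-0.6, 2.4, -2.2]
grip_width: 0.0129
finger_force: 58.6
```

Run:
```python
from workcell import monitor,grab_frame
import cv2
s=monitor.observe();print(s["clock"],s["position"],s["tool_rot"],s["qpos"],s["moment"],s["force"])
cv2.imwrite("pics/turned.png",cv2.resize(grab_frame("side")[120:260,210:350],None,fx=4,fy=4,interpolation=cv2.INTER_CUBIC))
```

```text
6.325 [0.51477995 0.02118546 0.14223031] [ 3.14154959e+00  4.02297540e-04 -8.02648797e-01] [-0.76162649  0.69029624  0.88496283  2.00833298 -0.75141251  0.80695512
 -1.80553926] [0.66448282 0.23559864 0.00858441] [-0.55289765  2.37192659 -2.2412063 ]
```

View pics/turned.png

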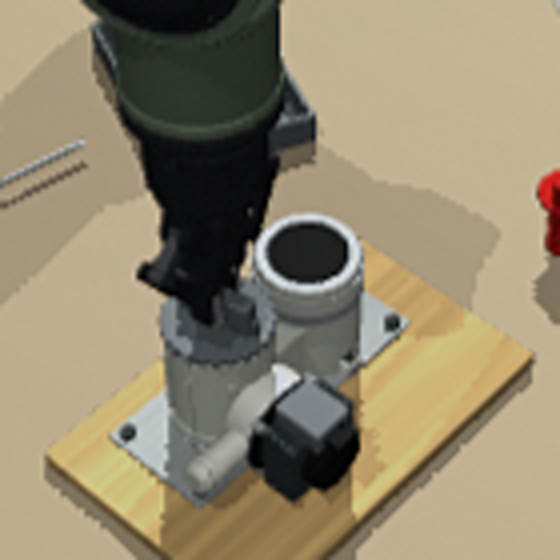

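The bar, at about (230,310), has turned with the gripper and the cap is slightly raised. Next is a gentle trial lift.

Emit:
move_arm:
  moves:
    - [0, 0, 1, 0]
    - [0, 0, 2, 0]
    - [0, 0, 4, 0]
    - [0, 0, 6, 0]
    - [0, 0, 9, 0]
    - [0, 0, 9, 0]

```text
clock: 7.12
position: [0.5149, 0.0211, 0.1515]
tool_rot: [-3.141, 0.0, -0.805]
force: [-3.3, 3.7, 1.9]
grip_width: 0.0126
finger_force: 59.0
```

Emit:
move_arm:
  moves:
    - [0, 0, 8, 0]
    - [0, 0, 17, 0]
    - [0, 0, 26, 0]
    - [0, 0, 35, 0]
    - [0, 0, 44, 0]
    - [0, 0, 53, 0]
    - [0, 0, 62, 0]
    - [0, 0, 71, 0]
    - [0, 0, 80, 0]
    - [0, 0, 88, 0]
    - [0, 0, 92, 0]
    - [0, 0, 92, 0]

```text
clock: 8.62
position: [0.515, 0.021, 0.2434]
tool_rot: [-3.141, -0.0, -0.805]
force: [0.6, 1.0, -1.9]
grip_width: 0.0123
finger_force: 58.7
```

Run:
```python
from workcell import monitor,grab_frame
import cv2
s=monitor.observe();print(s["clock"],s["position"],s["qd"],s["moment"],s["force"])
cv2.imwrite("pics/lifted.png",cv2.resize(grab_frame("side")[100:240,210:350],None,fx=4,fy=4,interpolation=cv2.INTER_CUBIC))
```

```text
8.625 [0.51495688 0.02104393 0.24343064] [ 0.00394593  0.00650822 -0.00764681  0.00734512 -0.00550459 -0.00305693
  0.00361088] [ 0.01572931 -0.03602502  0.03251185] [ 0.63535911  0.97323155 -1.9275397 ]
```

View pics/lifted.png

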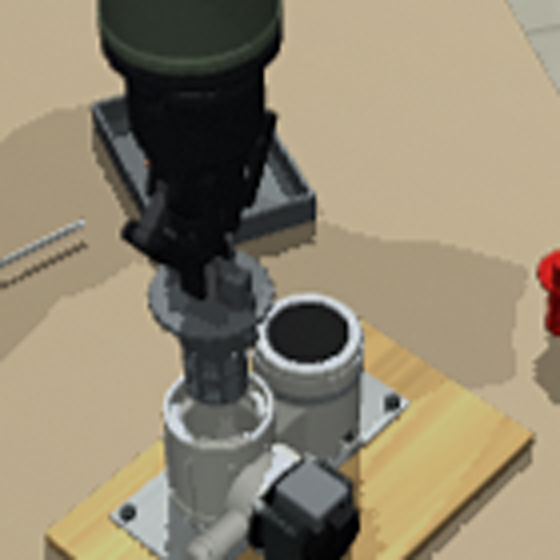

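Run:
```python
from h import *
for z in(.112,.125,.139):
    p=[(proj("side",np.array([.515+.021*np.cos(t),.021+.021*np.sin(t),z]))-[210,100])*4 for t in np.linspace(0,6.28,60)]
    print(z,max(q[1] for q in p))
```

```text
0.112 430.0855397929579
0.125 417.5957061245314
0.139 403.8868722054398
```

Emit:
move_arm:
  moves:
    - [0, 0, 0, 0]
    - [0, 0, 0, 0]
    - [0, 0, 0, 0]
    - [0, 0, 0, 0]

```text
clock: 9.18
position: [0.5149, 0.0209, 0.2433]
tool_rot: [-3.142, -0.0, -0.805]
force: [-0.4, -0.7, -1.3]
grip_width: 0.0131
finger_force: 58.7
```

The basket's foot edge, seen at row 402, matches z ≈ 0.139–0.141, about 27 mm above the rim. The filter is upright, centred and still.

```bash
python3 -c "
from workcell import bot
print(bot.job_done())"
```

```text
the job is handed in; nothing more can be done
None
```

The filter unscrewed clockwise seen from above; I turned it about 1.35 rad in the trap and lifted it out, then handed the job in at about 9 s with it held upright and still, its foot about 27 mm above the rim (the hand-in gave no verdict).

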